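# Put the carving bench's dust extractor back into service

## Robot

A 7-joint arm with a two-finger parallel gripper is mounted at the origin on the work surface. World frame = base frame: x ahead of the robot, y to its left, z up, the work surface at z = 0. Lengths are in m, angles in rad, forces in N, time in s.
With the tool pointing down it reaches from about 0.425 to 0.875 m from the base axis. Payload 4.7 kg.
Tool frame: the origin (TCP) lies between the finger pads, 19 mm behind the fingertips; this is the grasp point; z points along the fingers, y is the line along which they close (so a half turn about z gives the same grasp; the last joint's range is limited). The gripper opens to 87 mm and grips with 3 to 60 N. Pads are 19 mm wide; open, the fingers measure 117 mm over their backs; the gripper's body (75 mm by 190 mm) begins 51 mm behind the grasp point.
Start: joints at [1.186, 0.321, -0.07, 1.45, 0.023, 1.371, -0.057], TCP at [0.252, -0.599, 0.241] pointing down, gripper open.
Joint ranges: [-2.86, 2.86], [-0.3, 2.09], [-1.38, 1.24], [0.06, 2.45], [-1.56, 4.7], [0.09, 2.05], [-2.69, 2.69]. Speed limits (rad/s): [2.57, 2.57, 3.14, 3.14, 3.14, 3.14, 3.14].

## Interface

Orientations are given as a rotation vector (axis times angle).
In Python, from bench import ctrl gives the robot as it stands. The module is installed in compiled form; this text tells all that it offers.
- The arm moves only by the tool carry_out, never from a script. Its argument "steps" is a list of rows, each a list of 7 numbers: the turn, a rotation vector about the world's x, y, z in degrees, then the shift along the world's x, y, z in cm, then the opening, from 0 (shut) to 1 (fully open). A call has 1 to 12 rows; each row is the pose to reach, as a shift and turn from the pose commanded when the call began; what a row does not reach only later rows make up. A row lasts 1/10 s, in which the tool goes at most 50 mm and 8.59 degrees, less where a joint would pass 70% of its speed; a pose out of reach is approached as far as the arm can. A call with a gripper value outside its range is refused whole. The fingers move at their own pace and stop on an object; "squeeze" is the grip in N (left out, the last holds). Time passes only in rows, so rows that repeat a pose let the fingers close. It gives the time, the measured TCP pose, the force, the opening and the grip force at its end, in the units of the state.
- ctrl.get_state(): the state, without advancing time (a new reading comes with each control period).
- ctrl.get_image(name): name is "side" or "top" or "wrist"; returns a dict with "pixels" (400x640x3 uint8, red, green, blue), "camera_matrix" (3x3 intrinsics, pixels), "cam_to_world" (4x4, takes a point from camera to world coordinates); the wrist camera has in their place "T_tool_cam" (4x4, takes a point from camera to tool coordinates, whose origin is the TCP and whose axes are the flange's). Camera axes: x right, y down, z forward; pixel columns grow to the right and rows downward; lengths in m; the calibration is good to about 2 mm. A picture is of the moment at which its call begins: read the wrist's pose just before it. There is no depth.
- ctrl.close_job(): hands the job in; it is judged then, once.
The state is a dict: "time": time; "joint_positions": joint angles; "qd": joint speeds; "joint_torque": joint torques, N m; "position": TCP position; "tool_rot": TCP orientation; "ft_force": force on the tool from outside, world axes, zero at the start; "torque": the same for the moment, N m; "grip_width": opening from 0.0 (shut) to 1.0 (fully open); "grip_force": force on a finger pad.
Only numpy, scipy, OpenCV 4.12 (cv2) and the standard library are available. Lean on these libraries where they do the work, as an engineer would, in place of code of your own. Each camera call takes 0.05 s, during which the arm holds its last target. There are 200 camera calls.

## Task

The filter of the dust extractor has been cleaned: push its yellow-fronted filter drawer fully home, gently, until it clicks in and its front is flush. Only then turn the red handle of the isolator a quarter turn clockwise from off (across) to on (pointing up the panel), so that it snaps into its on detent. Leave the other things on the bench where they are.

Things in the scene. Friction and masses are not known exactly. Their poses are not given: they have to be found in the camera images.
- extractor: Green steel bench dust extractor, fixed, 220 wide (y), 280 deep (x), 240 high, black vent slots above its drawer. Origin on the bench under the middle of its front face; x points into the machine (the way the drawer closes), y left seen from its front, z up. The face above the drawer is the plane x = 0: a tool pointing straight down strikes it, so lean it back 30 to 45 deg, tips to the machine.
- filter_drawer (a joint): Drawer opening, m: 0 = home, front flush with the machine's face; starts 0.05 to 0.10 open. Slides with 1 to 2 N; from 22 to 10 mm open a sprung ball resists with 6 to 8 N in a slow push (15 to 22 N felt if it is met briskly, so do not take that for the stop); from 7 mm on the spring draws it to a hard stop at 0 and holds it. Stopped short it stays open. Over 60 N on it is ramming.
- drawer_front (a point): Middle of the drawer's flat yellow outer face, which is 190 wide (y) and 94 high, 14 thick, 69 above the bench, with a dark grip strip painted near its top; axes as the extractor's, so push along +x.
- console: Grey isolator box, fixed on a dark 180 x 180 foot: 160 x 160 x 80, its panel inclined 35 deg from level, looking up and to the robot. Origin on the bench under the box's middle; x from front to back, y left, z up. The handle's pivot meets the panel at (-23, 0, 123); the panel's outward normal is (-0.574, 0, 0.819).
- hood_edge (a point): Middle of the outer edge of the drip hood: a plate 6 thick, as wide as the box, that stands 75 out of the panel along its upper edge, 80 up the slope from the pivot. It hangs over the handle, so the tool should come in along the panel's normal, tilted 35 deg. Axes as the console's.
- isolator (a joint): Handle angle, rad: 0 = off, bar across the panel, white mark to the left (+y); 1.571 = on, white mark up the slope; grows clockwise seen facing the panel. Hard stops at both. Snap action: resists with up to 0.3 N m, eases near half way (0.6 to 1.0, where it may hang), beyond 1.0 is drawn into the on detent; let go before 0.6 it springs back to off.
- handle_grip (a point): On the pivot axis, 32 out of the panel: where to grip. The red handle is a bar 66 long, 14 wide, from 9 to 41 above the panel, on a disc 52 across whose top is 9 above the panel. Axes turn with the handle: z out of the panel along the pivot, y along the bar to its white mark, x across the bar (close the fingers along x).
- roundel: Bystander: carved wooden disc lying flat, 84 diameter, 18 high; origin under its middle.
- glue: Bystander: white glue bottle with red cap, 54 diameter, 120 high; origin under its middle.
- tape_measure: Bystander: yellow tape measure, 66 x 34 x 62 high; origin under its middle.

How it is judged:
On the way, in this order (a step that is already met when the one before it is completed fails the run):
1. the filter drawer is home in its detent (value of joint filter_drawer below 0.003 m), for 0.2 s.
2. the isolator handle is turned to on (value of joint isolator above 1.45 rad), for 0.2 s.
At the end, for the whole second after the job is handed in: The filter drawer is home (within 3 mm of its stop) and the isolator handle rests in its on detent (joint above 1.48 rad, not moving) (value of joint filter_drawer below 0.003 m and value of joint isolator above 1.48 rad and velocity of joint isolator between -0.05 and 0.05 rad/s); the robot touches nothing.
It fails at once if the isolator is turned past half way while the drawer is not home (more than 10 mm open) (value of joint filter_drawer above 0.01 m and value of joint isolator above 0.785 rad).
It fails at once if the drawer or its machine is rammed (more than 60 N) (contact force between any of the fingers, the arm and extractor above 60 N).
It fails at once if a bystander is moved more than 25 mm or tipped over (distance of any of roundel, glue, tape_measure from where it was at the start of the episode above 0.025 m or angle between any of glue, tape_measure's own z axis and vertical above 0.5 rad).
It also fails if it takes over 61 s, if anything falls off the work surface, if the arm or the gripper's body presses on something with over 40 N, if the wrist force passes 120 N, or if a joint passes its speed limit or range.

## Working session

There is one attempt and no reset: what is moved stays moved. The work goes in short steps, Python scripts to look and compute and a tool call to move; the robot and the scene stay as the last step left them, time stands still between calls to the robot, and variables do not carry over. Pictures are saved under pics/ and viewed, at most 10 in all, crops included, and the job is handed in when it is done.

Besides the shell and the picture viewer there is one more tool, called after "Emit:" by a JSON object that holds its "name" and its "arguments", one argument or row to a line. carry_out: Moves the arm, as the interface text tells. Its arguments: {"type":"object","properties":{"steps":{"type":"array","items":{"type":"array","items":{"type":"number"}}},"squeeze":{"type":"number"}},"required":["steps"]}

```bash
mkdir -p pics; python3 - <<'E'
from bench import ctrl
import cv2,numpy as np
s=ctrl.get_state();print({k:np.round(v,3).tolist() for k,v in s.items()})
np.set_printoptions(precision=4,suppress=True)
for n in("side","top"):
    d=ctrl.get_image(n);cv2.imwrite(f"pics/{n}0.png",d["pixels"][:,:,::-1]);print(n,d["camera_matrix"],d["cam_to_world"])
    np.savez(f"{n}0.npz",**d)
E
```

```text
{'time': 0.0, 'joint_positions': [1.186, 0.322, -0.07, 1.452, 0.023, 1.371, -0.057], 'qd': [-0.001, 0.0, -0.001, -0.002, -0.0, -0.001, 0.0], 'joint_torque': [-0.0, -49.128, -0.404, -31.253, -0.064, 0.044, 0.0], 'position': [0.252, -0.599, 0.24], 'tool_rot': [-3.078, -0.622, 0.001], 'ft_force': [-0.362, 0.408, 0.454], 'torque': [-0.049, -0.041, 0.056], 'grip_force': 0.0, 'grip_width': 1.001}
side [[459.0491   0.     319.0679]
 [  0.     459.0491 200.0529]
 [  0.       0.       1.    ]] [[ 0.8745 -0.4614  0.1496  0.2882]
 [-0.485  -0.8278  0.2821 -0.3721]
 [-0.0063 -0.3193 -0.9476  1.4383]
 [ 0.      0.      0.      1.    ]]
top [[361.2115   0.     311.1176]
 [  0.     361.2115 206.8227]
 [  0.       0.       1.    ]] [[ 0.0177 -0.9855  0.1686  0.33  ]
 [-0.9995 -0.0216 -0.021   0.0184]
 [ 0.0243 -0.1681 -0.9855  1.2313]
 [ 0.      0.      0.      1.    ]]
```

View pics/side0.png

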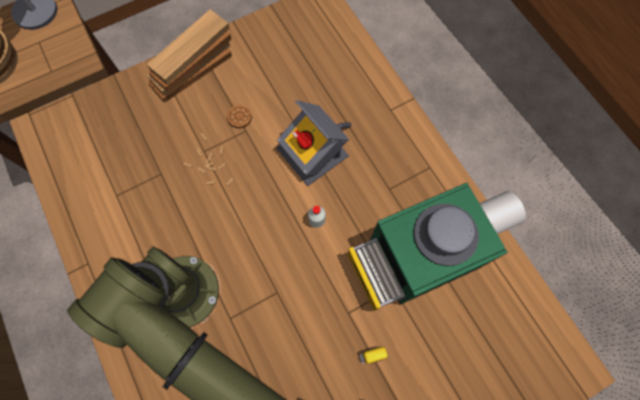

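View pics/top0.png

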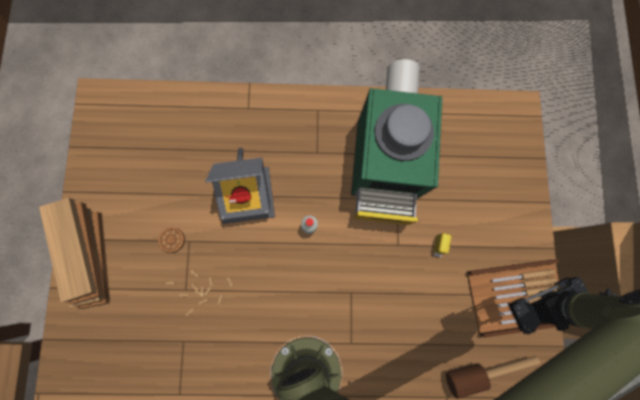

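The top view shows the extractor at about (400,140) with its drawer front at (387,215), the console at (240,190), the glue at (310,224), the tape at (443,243) and the roundel at (172,240). The side view shows the same layout. Next I'll enlarge the key parts.

```bash
python3 - <<'E'
import cv2,numpy as np
t=np.load("top0.npz")["pixels"][:,:,::-1];s=np.load("side0.npz")["pixels"][:,:,::-1]
def c(im,x,y,w,h,f): return cv2.resize(im[y:y+h,x:x+w],None,fx=f,fy=f,interpolation=cv2.INTER_CUBIC)
a=np.hstack([c(t,200,140,80,60+20,3.75),c(t,345,80,100,75,4)[:300]])
A=c(t,200,145,80,80,3.6);B=c(t,345,80,110,80*1,3.6);B2=c(t,345,155,110,80,3.6)
C=c(s,270,95,80,90,3.2)
D=c(s,340,180,180,130,3.2)
r1=np.hstack([A,B2]);r1=np.pad(r1,((0,0),(0,800-r1.shape[1]),(0,0)))
r2=np.hstack([C,D])[:312];r2=np.pad(r2,((0,0),(0,0),(0,0)))[:,:800] if 0 else None
C=np.pad(c(s,270,95,80,90,3),((0,0),(0,0),(0,0)));D=c(s,340,215,180,90,3)
r2=np.hstack([C,D]);r2=np.pad(r2,((0,0),(0,800-r2.shape[1]),(0,0)))
cv2.imwrite("pics/crops.png",np.vstack([r1,r2]))
E
```

```text
Traceback (most recent call last):
ValueError: all the input array dimensions except for the concatenation axis must match exactly, but along dimension 0, the array at index 0 has size 288 and the array at index 1 has size 416
```

```bash
python3 - <<'E'
import cv2,numpy as np
t=np.load("top0.npz")["pixels"][:,:,::-1];s=np.load("side0.npz")["pixels"][:,:,::-1]
def c(im,x,y,w,h,f): return cv2.resize(im[y:y+h,x:x+w],None,fx=f,fy=f,interpolation=cv2.INTER_CUBIC)
r1=np.hstack([c(t,200,145,80,80,3.5),c(t,345,155,110,80,3.5)]);r2=np.hstack([c(s,270,95,80,90,3.5),c(s,340,220,140,90,3.5)])
r1=np.pad(r1,((0,0),(0,r2.shape[1]-r1.shape[1]),(0,0)))
cv2.imwrite("pics/crops.png",np.vstack([r1,r2])[:600])
E
```

```text
(no output)
```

View pics/crops.png

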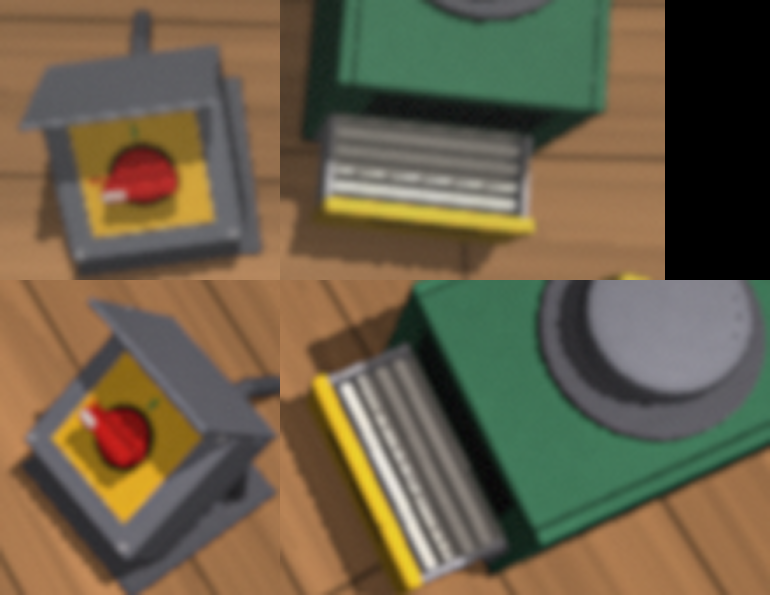

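The crops show:
- **Drawer:** the yellow front's inner top edge runs from crop (327,200) to (532,217) in the top view, and about (328,378) to (418,580) in the side view.
- **Console:** the panel label's front corners are at crop (92,238) and (215,222) in the top view, and (52,437) and (125,523) in the side view. The red handle has its white mark to the left, so it is off.

```bash
cat > h.py <<'E'
import numpy as np,cv2
np.set_printoptions(precision=4,suppress=True)
def ray(K,T,p):
    d=T[:3,:3]@np.linalg.inv(K)@np.array([p[0],p[1],1.]);return T[:3,3],d/np.linalg.norm(d)
def plane(K,T,p,z):
    o,d=ray(K,T,p);return o+d*(z-o[2])/d[2]
def tri(r):
    A=sum(np.eye(3)-np.outer(d,d) for o,d in r);b=sum((np.eye(3)-np.outer(d,d))@o for o,d in r)
    x=np.linalg.solve(A,b);return x,[round(1e3*np.linalg.norm((np.eye(3)-np.outer(d,d))@(x-o)),1) for o,d in r]
def blobs(im,lo,hi,amin=8):
    m=cv2.inRange(cv2.cvtColor(im,cv2.COLOR_RGB2HSV),lo,hi);n,l,st,c=cv2.connectedComponentsWithStats(m)
    return [(st[i].tolist(),c[i],l==i) for i in range(1,n) if st[i][4]>=amin]
E
python3 - <<'E'
from h import *
t=np.load("top0.npz");s=np.load("side0.npz")
T=(t["camera_matrix"],t["cam_to_world"]);S=(s["camera_matrix"],s["cam_to_world"])
tA=lambda x,y:(200+x/3.5-.35,145+y/3.5-.35);tB=lambda x,y:(345+(x-280)/3.5-.35,155+y/3.5-.35)
sC=lambda x,y:(270+x/3.5-.35,95+(y-280)/3.5-.35);sD=lambda x,y:(340+(x-280)/3.5-.35,220+(y-280)/3.5-.35)
for a,b in[((327,200),(328,378)),((532,217),(418,580))]:
    print("drawer",tri([ray(*T,tB(*a)),ray(*S,sD(*b))]),plane(*T,tB(*a),.116),plane(*S,sD(*b),.116))
for p in[(342,82),(605,108)]:print("roof T",plane(*T,tB(*p),.24))
for p in[(415,295),(540,543)]:print("roof S",plane(*S,sD(*p),.24))
for n,a,b in[("FL",(92,238),(52,437)),("FR",(215,222),(125,523))]:
    print(n,tri([ray(*T,tA(*a)),ray(*S,sC(*b))]))
print("mark",tri([ray(*T,tA(112,196)),ray(*S,sC(88,414))]))
for n,q,C in(("top",t,T),("side",s,S)):
  for lo,hi in(((0,150,80),(8,255,255)),((22,120,120),(34,255,255))):
    for st,c,m in blobs(q["pixels"],lo,hi,20):print(n,st,c,plane(*C,c,.15),plane(*C,c,.03))
E
```

```text
drawer (array([ 0.5125, -0.1547,  0.1058]), [np.float64(2.6), np.float64(2.6)]) [ 0.5082 -0.153   0.116 ] [ 0.5134 -0.1564  0.116 ]
drawer (array([ 0.4937, -0.335 ,  0.1234]), [np.float64(2.0), np.float64(2.0)]) [ 0.4967 -0.3375  0.116 ] [ 0.4928 -0.3348  0.116 ]
roof T [ 0.5854 -0.1465  0.24  ]
roof T [ 0.5688 -0.3604  0.24  ]
roof S [ 0.5841 -0.1528  0.24  ]
roof S [ 0.5658 -0.359   0.24  ]
FL (array([0.5017, 0.2639, 0.0928]), [np.float64(1.6), np.float64(1.6)])
FR (array([0.5181, 0.1527, 0.0991]), [np.float64(1.9), np.float64(1.9)])
mark (array([0.5274, 0.233 , 0.1671]), [np.float64(1.9), np.float64(1.9)])
top [230, 188, 20, 15, 223] [240.2735 194.9013] [0.547  0.2114 0.15  ] [0.5711 0.2328 0.03  ]
top [307, 219, 6, 6, 30] [309.2    221.6667] [0.4694 0.0003 0.15  ] [ 0.4849 -0.0017  0.03  ]
top [357, 211, 61, 11, 306] [387.2451 216.1013] [ 0.4914 -0.2366  0.15  ] [ 0.5093 -0.2649  0.03  ]
top [439, 233, 12, 20, 189] [444.5503 242.7884] [ 0.4138 -0.4088  0.15  ] [ 0.4231 -0.4562  0.03  ]
side [296, 131, 16, 18, 210] [303.9762 139.1571] [0.5474 0.2085 0.15  ] [0.5715 0.2626 0.03  ]
side [313, 205, 7, 9, 52] [316.0769 208.7885] [ 0.4708 -0.008   0.15  ] [0.4878 0.026  0.03  ]
side [302, 152, 11, 9, 34] [306.5882 156.0294] [0.5272 0.1544 0.15  ] [0.5495 0.2035 0.03  ]
side [350, 247, 30, 61, 365] [364.6548 277.7397] [ 0.4918 -0.2514  0.15  ] [ 0.5108 -0.2402  0.03  ]
side [364, 347, 24, 16, 269] [375.3829 354.5465] [ 0.4122 -0.4403  0.15  ] [ 0.4238 -0.4467  0.03  ]
```

```bash
cat >> h.py <<'E'
from scipy.spatial.transform import Rotation as R
def lean(yaw,th):  # tool down, tool x along heading yaw, then tips leaned th deg towards the heading
    return R.from_euler('z',yaw,degrees=True)*R.from_euler('y',-th,degrees=True)*R.from_euler('x',180,degrees=True)
def plan(s,p,r):
    d=(r*R.from_rotvec(s["tool_rot"]).inv()).as_rotvec(degrees=True)
    print("turn",np.round(d,1),"norm",round(np.linalg.norm(d),1),"shift cm",np.round((np.array(p)-s["position"])*100,2))
E
python3 - <<'E'
from h import *
from bench import ctrl
s=ctrl.get_state();plan(s,[.41,-.238,.2],lean(-4.8,30))
E
```

```text
turn [  4.7 -29.9 -27. ] norm 40.6 shift cm [15.78 36.06 -4.03]
```

Emit:
{"name": "carry_out", "arguments": {
  "steps": [
    [0.6,-3.7,-3.4,2,4.5,0,0],
    [1.2,-7.5,-6.8,4,9,0,0],
    [1.8,-11.2,-10.1,6,13.5,0,0],
    [2.4,-15,-13.5,8,18,0,0],
    [3,-18.7,-16.9,10,22.5,0,0],
    [3.5,-22.4,-20.3,12,27,0,0],
    [4.1,-26.2,-23.6,14,31.5,0,0],
    [4.7,-29.9,-27,15.8,36.1,-1,0],
    [4.7,-29.9,-27,15.8,36.1,-2,0],
    [4.7,-29.9,-27,15.8,36.1,-2,0],
    [4.7,-29.9,-27,15.8,36.1,-2,0]
  ]
}}

```text
time: 1.2
position: [0.4205, -0.2476, 0.2158]
tool_rot: [3.022, -0.121, 0.797]
ft_force: [-0.6, 0.5, -0.5]
grip_width: 0.08
grip_force: 0.0
```

```bash
python3 - <<'E'
from h import *
from bench import ctrl
s=ctrl.get_state();d=ctrl.get_image("wrist");cv2.imwrite("pics/w1.png",d["pixels"][:,:,::-1])
np.savez("w1.npz",p=s["position"],r=s["tool_rot"],**d);print(s["time"],s["position"],s["tool_rot"],s["ft_force"],d["T_tool_cam"],d["camera_matrix"]);plan(s,[.41,-.238,.2],lean(-4.8,30))
E
```

```text
1.2 [ 0.4205 -0.2476  0.2158] [ 3.0223 -0.1208  0.7969] [-0.6051  0.5194 -0.4601] [[ 0.0003 -0.9531 -0.3027  0.0832]
 [ 1.      0.0004 -0.     -0.0002]
 [ 0.0001 -0.3027  0.9531 -0.1427]
 [ 0.      0.      0.      1.    ]] [[360.3018   0.     315.0021]
 [  0.     360.3018 201.5945]
 [  0.       0.       1.    ]]
turn [-0.4 -0.4 -0.3] norm 0.7 shift cm [-1.05  0.96 -1.58]
```

View pics/w1.png

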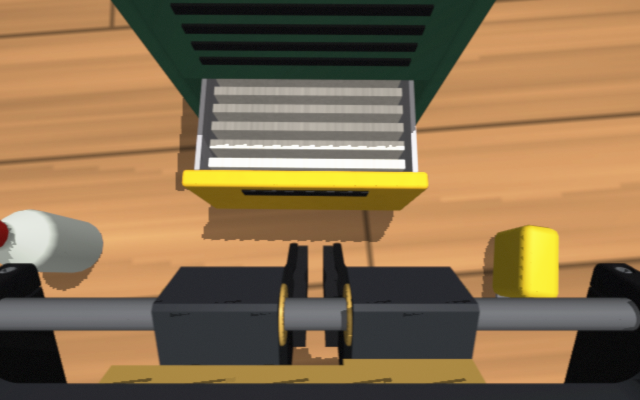

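The wrist view shows the drawer front's top outer edge from about (183,187) to (428,187). The top of its inner edge runs from (183,171) to (427,174), and the machine's lower face edge is at (200,79) to (414,79). The gripper is at (317,300).

```bash
python3 - <<'E'
from h import *
from bench import ctrl
w=np.load("w1.npz");T=np.eye(4);T[:3,:3]=R.from_rotvec(w["r"]).as_matrix();T[:3,3]=w["p"];C=(w["camera_matrix"],T@w["T_tool_cam"])
for n,a,b in[("outer",(184,187),(427,188)),("inner",(184,171),(427,173)),("face",(202,79),(413,79))]:
    A,B=plane(*C,a,.116),plane(*C,b,.116);v=A-B;print(n,A,B,(A+B)/2,"yaw",np.degrees(np.arctan2(-v[0],v[1])),np.linalg.norm(v))
s=ctrl.get_state();plan(s,[.44,-.241,.085],lean(-4.8,30))
E
```

```text
outer [ 0.4975 -0.1529  0.116 ] [ 0.4821 -0.3365  0.116 ] [ 0.4898 -0.2447  0.116 ] yaw -4.796714343962583 0.18424407191651354
inner [ 0.5102 -0.153   0.116 ] [ 0.4938 -0.3382  0.116 ] [ 0.502  -0.2456  0.116 ] yaw -5.060978176215669 0.18595790322685668
face [ 0.5869 -0.1678  0.116 ] [ 0.573  -0.3381  0.116 ] [ 0.5799 -0.2529  0.116 ] yaw -4.678883737137759 0.17091521920491762
turn [-0.4 -0.4 -0.2] norm 0.6 shift cm [  1.94   0.78 -13.17]
```

Emit:
{"name": "carry_out", "arguments": {
  "steps": [
    [0,0,0,0.5,0.5,-4,0],
    [0,0,0,1,0.7,-8,0],
    [0,0,0,1.5,0.7,-11,0],
    [0,0,0,1.5,0.7,-13,0],
    [0,0,0,1.5,0.7,-13,0],
    [0,0,0,2.5,0.6,-13,0],
    [0,0,0,3.5,0.5,-13,0],
    [0,0,0,4,0.5,-13,0],
    [0,0,0,4.5,0.5,-13,0],
    [0,0,0,5,0.4,-13,0]
  ]
}}

```text
time: 2.25
position: [0.4715, -0.2439, 0.0867]
tool_rot: [3.021, -0.122, 0.799]
ft_force: [0.3, -0.1, 0.0]
grip_width: 0.007
grip_force: 0.0
```

Emit:
{"name": "carry_out", "arguments": {
  "steps": [
    [0,0,0,0.5,-0.04,0,0],
    [0,0,0,1,-0.08,0,0],
    [0,0,0,1.5,-0.13,0,0],
    [0,0,0,2,-0.17,0,0],
    [0,0,0,2.5,-0.21,0,0],
    [0,0,0,3,-0.25,0,0],
    [0,0,0,3.5,-0.29,0,0],
    [0,0,0,4,-0.34,0,0],
    [0,0,0,4.5,-0.38,0,0],
    [0,0,0,5,-0.42,0,0],
    [0,0,0,5.5,-0.46,0,0]
  ]
}}

```text
time: 3.35
position: [0.5261, -0.2486, 0.086]
tool_rot: [3.022, -0.123, 0.798]
ft_force: [-1.9, -0.2, 0.6]
grip_width: 0.006
grip_force: 0.8
```

Emit:
{"name": "carry_out", "arguments": {
  "steps": [
    [0,0,0,0.2,-0.02,0,0],
    [0,0,0,0.4,-0.03,0,0],
    [0,0,0,0.6,-0.05,0,0],
    [0,0,0,0.8,-0.07,0,0],
    [0,0,0,1,-0.08,0,0],
    [0,0,0,1.2,-0.1,0,0],
    [0,0,0,1.4,-0.12,0,0],
    [0,0,0,1.6,-0.13,0,0],
    [0,0,0,1.8,-0.15,0,0],
    [0,0,0,2,-0.17,0,0]
  ]
}}

```text
time: 4.35
position: [0.544, -0.2501, 0.0855]
tool_rot: [3.024, -0.124, 0.794]
ft_force: [-9.5, 1.6, 6.7]
grip_width: 0.007
grip_force: 4.9
```

Emit:
{"name": "carry_out", "arguments": {
  "steps": [
    [0,0,0,0.15,-0.01,0,0],
    [0,0,0,0.3,-0.03,0,0],
    [0,0,0,0.45,-0.04,0,0],
    [0,0,0,0.6,-0.05,0,0],
    [0,0,0,0.75,-0.06,0,0],
    [0,0,0,0.9,-0.08,0,0],
    [0,0,0,1,-0.08,0,0]
  ]
}}

```text
time: 5.05
position: [0.5558, -0.251, 0.0859]
tool_rot: [3.022, -0.123, 0.798]
ft_force: [-2.4, -0.4, -0.5]
grip_width: 0.002
grip_force: 0.9
```

Emit:
{"name": "carry_out", "arguments": {
  "steps": [
    [0,0,0,0.15,-0.01,0,0],
    [0,0,0,0.3,-0.03,0,0],
    [0,0,0,0.45,-0.04,0,0],
    [0,0,0,0.6,-0.05,0,0],
    [0,0,0,0.6,-0.05,0,0]
  ]
}}

```text
time: 5.55
position: [0.5584, -0.2514, 0.0853]
tool_rot: [3.026, -0.124, 0.79]
ft_force: [-24.2, 2.7, 18.0]
grip_width: 0.006
grip_force: 12.0
```

The force rose to 24 N at the expected stop, so the drawer is home. I'll retract and then check it.

Emit:
{"name": "carry_out", "arguments": {
  "steps": [
    [0,0,0,-2,0.2,0,0],
    [0,0,0,-5,0.4,0,0],
    [0,0,0,-7,0.6,3,0.2],
    [0,0,0,-8,0.6,7,0.4],
    [0,0,0,-8,1,11,0.5],
    [0,0,0,-8,1,15,0.5],
    [0,0,0,-8,1,19,0.5],
    [0,0,0,-8,1,19,0.5],
    [0,0,0,-8,1,19,0.5]
  ]
}}

```text
time: 6.45
position: [0.4827, -0.2414, 0.2778]
tool_rot: [3.019, -0.121, 0.802]
ft_force: [0.2, -1.3, -0.4]
grip_width: 0.483
grip_force: 0.0
```

```bash
python3 - <<'E'
from h import *
from bench import ctrl
s=ctrl.get_state();d=ctrl.get_image("wrist");print(s["time"],s["joint_positions"])
T=np.eye(4);T[:3,:3]=R.from_rotvec(s["tool_rot"]).as_matrix();T[:3,3]=s["position"];C=(d["camera_matrix"],T@d["T_tool_cam"])
for st,c,m in blobs(d["pixels"],(22,120,90),(34,255,255),200):print(st,c,plane(*C,c,.116))
t=cv2.resize(ctrl.get_image("top")["pixels"][140:240,340:460,::-1],None,fx=3,fy=3,interpolation=cv2.INTER_CUBIC)
w=cv2.resize(d["pixels"][:,:,::-1],(480,300));cv2.imwrite("pics/d1.png",np.hstack([w,np.pad(t,((0,0),(0,0),(0,0)))[:, :320]]))
r=lean(8.4,35)*R.from_euler('z',-90,degrees=True)
n=lean(8.4,35).apply([0,0,-1]);print(n);p=np.array([.547,.21,.15])+.14*n;print(p);plan(s,p,r)
E
```

```text
6.45 [ 0.8183 -0.2426 -0.2115  2.0493 -0.3904  0.9064 -0.8728]
[220, 176, 199, 25, 3422] [318.4924 187.7905] [ 0.5671 -0.2504  0.116 ]
[-0.5674 -0.0838  0.8192]
[0.4676 0.1983 0.2647]
turn [-49.6  -6.1  88.1] norm 101.3 shift cm [-1.52 43.97 -1.31]
```

View pics/d1.png

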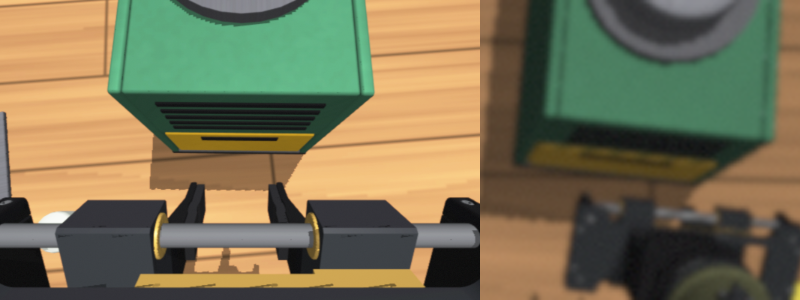

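The drawer's yellow front is flush with the face: wrist crop (165–315,135–152). Now I'll go to the console, standing off along the panel normal.

Emit:
{"name": "carry_out", "arguments": {
  "steps": [
    [-4.1,-0.5,7.3,0,3.7,1,0.6],
    [-8.3,-1,14.7,0,7.3,2,0.6],
    [-12.4,-1.5,22,0,11,3,0.6],
    [-16.5,-2,29.4,0,14.7,3,0.6],
    [-20.7,-2.5,36.7,-0.5,18.3,3,0.6],
    [-24.8,-3.1,44,-0.5,22,3,0.6],
    [-28.9,-3.6,51.4,-1,25.7,3,0.6],
    [-33.1,-4.1,58.7,-1,29.3,3,0.6],
    [-37.2,-4.6,66.1,-1,33,2,0.6],
    [-41.3,-5.1,73.4,-1.5,36.6,1,0.6],
    [-45.5,-5.6,80.8,-1.5,40.3,0,0.6],
    [-49.6,-6.1,88.1,-1.5,44,-1.3,0.6]
  ]
}}

```text
time: 7.75
position: [0.4969, 0.1726, 0.2373]
tool_rot: [1.945, 1.901, 0.601]
ft_force: [0.3, -0.1, 0.5]
grip_width: 0.592
grip_force: 0.0
```

Emit:
{"name": "carry_out", "arguments": {
  "steps": [
    [0,0,0,0,0,0,0.6],
    [0,0,0,0,0,0,0.6],
    [0,0,0,0,0,0,0.6]
  ]
}}

```text
time: 8.05
position: [0.4984, 0.1685, 0.2376]
tool_rot: [1.955, 1.892, 0.6]
ft_force: [0.7, 0.3, 0.3]
grip_width: 0.598
grip_force: 0.0
```

```bash
python3 - <<'E'
from h import *
from bench import ctrl
s=ctrl.get_state();d=ctrl.get_image("wrist");cv2.imwrite("pics/w2.png",d["pixels"][:,:,::-1])
np.savez("w2.npz",p=s["position"],r=s["tool_rot"],**d);print(s["time"],s["position"],s["joint_positions"])
plan(s,[.4676,.1983,.2647],lean(8.4,35)*R.from_euler('z',-90,degrees=True))
E
```

```text
8.05 [0.4984 0.1685 0.2376] [-0.1851 -0.2997 -0.2915  2.1836  0.1942  0.7371 -0.6297]
turn [-3.  -3.3  9.3] norm 10.3 shift cm [-3.08  2.98  2.71]
```

View pics/w2.png

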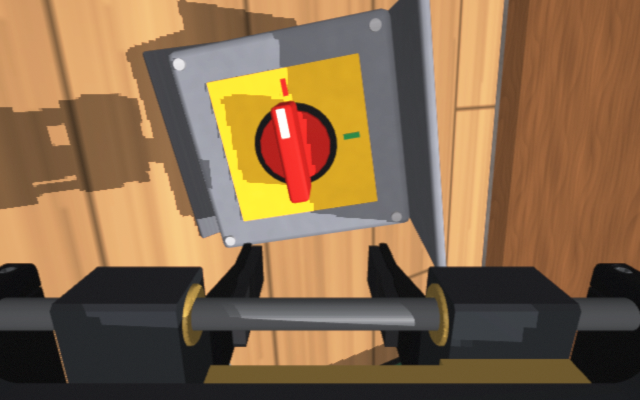

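The wrist view is clear:
- **Label corners:** (207,84) front left, (245,220) front right, (378,201) back right, (360,54) back left.
- **Disc:** centre about (295,144).
- **Bar:** from the white mark at (283,105) to (300,200), so it is still off.

The arm met its joint 2 limit, so I need a shorter standoff.

```bash
python3 - <<'E'
from h import *
from bench import ctrl
w=np.load("w2.npz");T=np.eye(4);T[:3,:3]=R.from_rotvec(w["r"]).as_matrix();T[:3,3]=w["p"];W=(w["camera_matrix"],T@w["T_tool_cam"])
t=np.load("top0.npz");s0=np.load("side0.npz")
Tp=(t["camera_matrix"],t["cam_to_world"]);S=(s0["camera_matrix"],s0["cam_to_world"])
tA=lambda x,y:(200+x/3.5-.35,145+y/3.5-.35);sC=lambda x,y:(270+x/3.5-.35,95+(y-280)/3.5-.35)
FL=tri([ray(*Tp,tA(92,238)),ray(*S,sC(52,437)),ray(*W,(207,84))]);FR=tri([ray(*Tp,tA(215,222)),ray(*S,sC(125,523)),ray(*W,(245,220))])
print(FL,FR)
yaw=8.4
for k in range(3):
    n=lean(yaw,35).apply([0,0,-1]);o0=(FL[0]+FR[0])/2
    hit=lambda p,h:(lambda o,d:o+d*(((o0+h*n)-o)@n)/(d@n))(*ray(*W,p))
    q=[hit(p,0) for p in[(207,84),(245,220),(378,201),(360,54)]]
    y=(q[0]-q[1])+(q[3]-q[2]);yaw=np.degrees(np.arctan2(-y[0],y[1]))
    print("yaw",yaw,"sides",[round(1e3*np.linalg.norm(q[i]-q[i-1]),1) for i in range(4)],"ctr",sum(q)/4)
m=[(m,c,st) for st,c,m in blobs(w["pixels"],(0,150,60),(8,255,255),300)]
print([x[1:] for x in m])
piv=hit((295,144),9e-3)-9e-3*n;print("pivot",piv,"disc diam",1e3*np.linalg.norm(hit((255,146),9e-3)-hit((337,143),9e-3)))
e=[hit(p,41e-3) for p in[(282,106),(300,200)]];print("bar",np.linalg.norm(e[0]-e[1]),(e[0]+e[1])/2-41e-3*n)
v=e[0]-e[1];x=lean(yaw,35).apply([1,0,0]);yy=lean(yaw,35).apply([0,-1,0]);print("bar angle from left toward up, deg",np.degrees(np.arctan2(v@x,v@yy)))
ex=np.array([np.cos(np.radians(yaw)),np.sin(np.radians(yaw)),0]);print("console origin",piv+.023*ex-[0,0,.123])
E
```

```text
(array([0.5012, 0.2629, 0.0952]), [np.float64(1.6), np.float64(1.6), np.float64(0.4)]) (array([0.5199, 0.1551, 0.0908]), [np.float64(2.7), np.float64(1.8), np.float64(1.0)])
yaw 9.035387846282541 sides [np.float64(110.0), np.float64(107.3), np.float64(108.2), np.float64(108.5)] ctr [0.5548 0.2167 0.1244]
yaw 9.20582891305871 sides [np.float64(109.8), np.float64(107.5), np.float64(108.3), np.float64(108.6)] ctr [0.5548 0.2166 0.1244]
yaw 9.251548580013576 sides [np.float64(109.8), np.float64(107.5), np.float64(108.3), np.float64(108.6)] ctr [0.5548 0.2166 0.1244]
[(array([295.6217, 149.2155]), [260, 102, 71, 101, 4335])]
pivot [0.5543 0.2191 0.1244] disc diam 59.713198512580185
bar 0.06211362328095288 [0.5549 0.2185 0.1247]
bar angle from left toward up, deg 0.9441502625206857
console origin [0.577  0.2228 0.0014]
```

```bash
cat >> h.py <<'E'
CY=9.2;PIV=np.array([.5545,.2185,.1235]);N=lean(CY,35).apply([0,0,-1])
def grip(h,a): return PIV+h*N,lean(CY,35)*R.from_euler('z',-90+a,degrees=True)
E
python3 - <<'E'
from h import *
from bench import ctrl
s=ctrl.get_state();plan(s,*grip(.1,0));plan(s,*grip(.037,0));print(N)
E
```

```text
turn [-3.  -3.3 10.2] norm 11.1 shift cm [-0.09  4.16 -3.25]
turn [-3.  -3.3 10.2] norm 11.1 shift cm [ 3.48  4.74 -8.41]
[-0.5662 -0.0917  0.8192]
```

Emit:
{"name": "carry_out", "arguments": {
  "steps": [
    [-1.5,-1.6,5.1,0,2,-1.5,0.6],
    [-3,-3.3,10.2,0,4.2,-3.2,0.6],
    [-3,-3.3,10.2,0,4.2,-3.2,0.6],
    [-3,-3.3,10.2,0,4.2,-3.2,0.6]
  ]
}}

```text
time: 8.5
position: [0.4991, 0.2095, 0.2065]
tool_rot: [1.733, 2.035, 0.643]
ft_force: [0.4, -0.5, 0.9]
grip_width: 0.598
grip_force: 0.0
```

```bash
python3 - <<'E'
from h import *
from bench import ctrl
s=ctrl.get_state();print(s["joint_positions"],s["ft_force"]);plan(s,*grip(.1,0));plan(s,*grip(.037,0))
E
```

```text
[-0.2173 -0.2601 -0.3396  2.239   0.2607  0.5967 -0.5856] [ 0.3656 -0.5277  0.915 ]
turn [-0.  0.  0.] norm 0.0 shift cm [-0.13 -0.01 -0.1 ]
turn [-0.  0.  0.] norm 0.0 shift cm [ 3.44  0.56 -5.26]
```

Emit:
{"name": "carry_out", "arguments": {
  "steps": [
    [0,0,0,0.6,0.1,-0.9,0.6],
    [0,0,0,1.2,0.2,-1.8,0.6],
    [0,0,0,1.8,0.3,-2.7,0.6],
    [0,0,0,2.3,0.4,-3.5,0.6],
    [0,0,0,2.8,0.5,-4.3,0.6],
    [0,0,0,3.4,0.6,-5.2,0.6],
    [0,0,0,3.4,0.6,-5.2,0.6]
  ]
}}

```text
time: 9.2
position: [0.5324, 0.2179, 0.1532]
tool_rot: [1.728, 2.041, 0.643]
ft_force: [-0.2, -0.7, -0.7]
grip_width: 0.6
grip_force: 0.0
```

Emit:
{"name": "carry_out", "arguments": {
  "steps": [
    [0,0,0,0,0,0,0.4],
    [0,0,0,0,0,0,0.2],
    [0,0,0,0,0,0,0.1],
    [0,0,0,0,0,0,0.05],
    [0,0,0,0,0,0,0.05],
    [0,0,0,0,0,0,0.05]
  ],
  "squeeze": 45
}}

```text
time: 9.8
position: [0.5322, 0.2182, 0.1552]
tool_rot: [1.727, 2.04, 0.646]
ft_force: [-2.6, -1.0, 4.6]
grip_width: 0.159
grip_force: 45.0
```

```bash
python3 - <<'E'
from h import *
from bench import ctrl
s=ctrl.get_state();print(s["joint_positions"],s["ft_force"],s["torque"],s["grip_width"]*87,s["grip_force"])
print(np.round((R.from_rotvec(-N*90,degrees=True)).as_rotvec(degrees=True),1))
plan(s,*grip(.037,0))
E
```

```text
[-0.1678 -0.1088 -0.3862  2.2346  0.4155  0.4699 -0.7187] [-2.5884 -1.0294  4.6153] [-0.3113  0.6194 -0.2038] 13.859342298701456 44.99700307846069
[ 51.    8.3 -73.7]
turn [-0.   0.1 -0.3] norm 0.3 shift cm [ 0.14 -0.31 -0.14]
```

Emit:
{"name": "carry_out", "arguments": {
  "steps": [
    [4.2,0.7,-6.1,0,-0.1,0,0.05],
    [8.5,1.4,-12.3,0,-0.2,0,0.05],
    [12.8,2.1,-18.4,0,-0.3,0,0.05],
    [17,2.8,-24.6,0,-0.3,0,0.05],
    [21.2,3.5,-30.7,0,-0.3,0,0.05],
    [25.5,4.1,-36.9,0,-0.3,0,0.05]
  ]
}}

```text
time: 10.4
position: [0.5348, 0.2169, 0.1571]
tool_rot: [2.517, 1.288, 0.866]
ft_force: [14.0, 3.1, -6.7]
grip_width: 0.152
grip_force: 45.0
```

```bash
python3 - <<'E'
from h import *
from bench import ctrl
s=ctrl.get_state();print(s["joint_positions"],s["ft_force"],s["torque"],s["grip_width"]*87,s["grip_force"])
plan(s,*grip(.037,90))
E
```

```text
[-0.0799 -0.1116 -0.4642  2.2332  0.3997  0.4578 -1.4917] [14.024   3.0565 -6.7036] [ 0.356  -1.0342  0.2866] 13.257824379141624 44.992125034332275
turn [ 25.4   4.8 -36.8] norm 44.9 shift cm [-0.12 -0.18 -0.33]
```

Emit:
{"name": "carry_out", "arguments": {
  "steps": [
    [4.2,0.7,-6.1,0,0,0,0.05],
    [8.5,1.4,-12.3,0,0,-0.1,0.05],
    [12.8,2.1,-18.4,0,-0.1,-0.1,0.05],
    [17,2.8,-24.6,0,-0.1,-0.1,0.05],
    [21.2,3.5,-30.7,0,-0.1,-0.1,0.05],
    [25.5,4.1,-36.9,0,-0.1,-0.1,0.05],
    [25.5,4.1,-36.9,0,-0.1,-0.1,0.05],
    [25.5,4.1,-36.9,0,-0.1,-0.1,0.05]
  ]
}}

```text
time: 11.2
position: [0.5364, 0.214, 0.1578]
tool_rot: [-2.938, -0.236, -0.946]
ft_force: [12.6, -1.3, -0.7]
grip_width: 0.155
grip_force: 45.0
```

```bash
python3 - <<'E'
from h import *
from bench import ctrl
s=ctrl.get_state();print(s["joint_positions"],s["ft_force"],s["torque"],s["grip_width"]*87,s["grip_force"])
plan(s,*grip(.037,90))
E
```

```text
[ 0.0133 -0.1132 -0.5486  2.2296  0.3872  0.4559 -2.2611] [12.5567 -1.2625 -0.7409] [-0.3065 -1.4305 -0.4559] 13.503583492195995 44.995649456977844
turn [0.  0.7 0. ] norm 0.7 shift cm [-0.29  0.11 -0.4 ]
```

Emit:
{"name": "carry_out", "arguments": {
  "steps": [
    [0,0,0,0,0,0,0.3],
    [0,0,0,0,0,0,0.6],
    [0,0,0,0,0,0,0.6],
    [0,0,0,0,0,0,0.6],
    [0,0,0,-0.6,-0.1,0.8,0.6],
    [0,0,0,-1.1,-0.2,1.6,0.6],
    [0,0,0,-2.3,-0.4,3.3,0.6],
    [0,0,0,-3.4,-0.6,4.9,0.6],
    [0,0,0,-4,-0.7,6,0.6],
    [0,0,0,-4,-0.7,8,0.6],
    [0,0,0,-4,-0.7,10,0.6],
    [0,0,0,-4,-0.7,10,0.6]
  ]
}}

```text
time: 12.4
position: [0.4986, 0.2138, 0.2559]
tool_rot: [-2.939, -0.244, -0.936]
ft_force: [0.6, 0.9, 0.0]
grip_width: 0.599
grip_force: 0.0
```

```bash
python3 - <<'E'
from h import *
from bench import ctrl
s=ctrl.get_state();print(s["time"],s["ft_force"],s["joint_positions"])
a=ctrl.get_image("wrist")["pixels"];b=ctrl.get_image("side")["pixels"]
cv2.imwrite("pics/end.png",np.hstack([cv2.resize(x,(400,250)) if i==0 else cv2.resize(x[60:310,150:550],(400,250)) for i,x in enumerate((a,b))])[:,:,::-1])
E
```

```text
12.4 [0.5904 0.9358 0.0008] [-0.4408 -0.3015 -0.1498  2.177   0.3103  0.7188 -2.1794]
```

View pics/end.png

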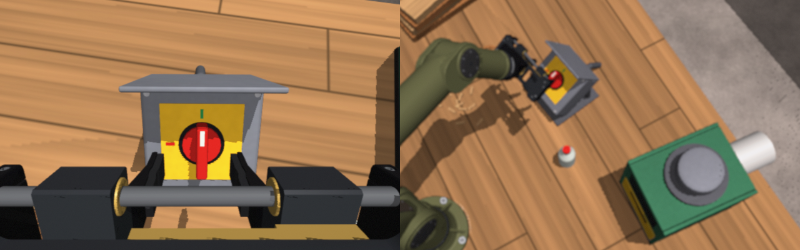

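The handle is on: its white mark points up the slope to the green tick at crop (202,115). The drawer is flush and the gripper is clear. I'll ease off the joint 2 limit, then hand in.

Emit:
{"name": "carry_out", "arguments": {
  "steps": [
    [0,0,0,0.5,0,-1,0.6],
    [0,0,0,1,0,-2,0.6],
    [0,0,0,1,0,-2,0.6],
    [0,0,0,1,0,-2,0.6]
  ]
}}

```text
time: 12.9
position: [0.5076, 0.2089, 0.2307]
tool_rot: [-2.95, -0.236, -0.928]
ft_force: [-0.2, 0.7, -0.5]
grip_width: 0.596
grip_force: 0.0
```

```bash
python3 - <<'E'
from bench import ctrl
s=ctrl.get_state();print(s["joint_positions"],s["ft_force"]);print(ctrl.close_job())
E
```

```text
[-0.41606131 -0.26028309 -0.1579586   2.19574662  0.32999347  0.6676428
 -2.19553063] [-0.24868199  0.73423111 -0.46719967]
the job is handed in; nothing more can be done
None
```

The job is handed in: the drawer is pushed home and looks flush, the isolator was then turned to on, and the gripper is clear. Joint 2 read -0.3015 at its -0.3 limit during the retreat, and the hand-in returned no verdict.

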